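# Clamp the square tube with the star wheel

### The arm

A 6-joint arm with a two-finger parallel gripper is mounted at the origin on the work surface. World frame = base frame: x ahead of the robot, y to its left, z up, the work surface at z = 0. Lengths are in m, angles in rad, forces in N, time in s.
With the tool pointing down it reaches from about 0.25 to 0.775 m from the base axis. Payload 8.9 kg.
Tool frame: the origin (TCP) lies midway between the tips of the shut fingers; the grasp point (between the pads) lies 19 mm behind it; z points along the fingers, y is the direction in which the jaws open and shut (so a half turn about z gives the same grasp; the last joint's range is limited). The gripper opens to 85 mm and grips with 20 to 120 N. Pads are 22 mm wide; open, the fingers measure 114 mm over their backs; the gripper's body (76 mm by 85 mm) begins 54 mm behind the grasp point. The pads swing forward as they close: fully open they stand 13 mm farther back than shut.
Start: joints at [-1.252, 0.291, -0.153, 1.127, 0, 1.431], TCP at [0.232, -0.471, 0.231] pointing down, gripper open.
Joint ranges: [-2.52, 2.52], [-0.91, 1.74], [-1.3, 1.37], [-1.96, 2.02], [-1.52, 1.47], [-3.14, 3.14]. Speed limits (rad/s): [2.22, 2.22, 2.79, 3.14, 3.14, 3.14].

### API

Orientations are given as a rotation vector (axis times angle).
In Python, from cell import readout, cams, order gives the robot as it stands. The module is installed in compiled form; this text tells all that it offers.
- The arm moves only by the tool move_arm, never from a script. Its argument "series" is a list of rows, each an object of numbers: "tx", "ty", "tz": the shift along the tool's x, y, z in cm; "ax", "ay", "az": the turn, a rotation vector about the tool's x, y, z in degrees. In form: [{"tx": .., "ty": .., "tz": .., "ax": .., "ay": .., "az": ..}, ...]. A call has 1 to 8 rows; each row shifts and turns the commanded pose from where the row before left it, along the tool's axes as they then stand; what a row does not reach is not made up. A row lasts 1/10 s, in which the tool goes at most 50 mm and 8.59 degrees, less where a joint would pass 70% of its speed; a pose out of reach is approached as far as the arm can. A call is refused whole if a number of a shift passes 5 or a number of a turn 8.59, either way. A call with a gripper value outside its range is refused whole. "fingers" is the opening, from 0 (shut) to 1 (fully open), set as the call begins (left out, the last holds). The fingers move at their own pace and stop on an object; "grip_force" is the grip in N (left out, the last holds). Time passes only in rows, so rows that do not move let the fingers close. It gives the time, the measured TCP pose, the force and the opening at its end, in the units of the state.
- readout.read_state(): the state, without advancing time (a new reading comes with each control period).
- cams.grab_frame(name): name is "scene" or "top"; returns the picture (480x640x3 uint8, red, green, blue); there is no depth.
- cams.camera_model(name): a dict with "K" (3x3 intrinsics, pixels), "R" (3x3) and "t" (3): a world point X has camera coordinates R X + t. Camera axes: x right, y down, z forward; pixel columns grow to the right and rows downward; lengths in m; the calibration is good to about 2 mm. A picture is of the moment at which its call begins. camera_model takes no time and is no camera call.
- order.sign_off(): hands the job in, once; it reports no verdict.
The state is a dict: "time_s": time; "qpos": joint angles; "joint_vel": joint speeds; "joint_torque": joint torques, N m; "ee_pos": TCP position; "orientation": TCP orientation; "force": force on the tool from outside, world axes, zero at the start; "torque": the same for the moment, N m; "finger_gap": opening from 0.0 (shut) to 1.0 (fully open).
Only numpy, scipy, OpenCV 4.12 (cv2) and the standard library are available. Lean on these libraries where they do the work, as an engineer would, in place of code of your own. Each camera call takes 0.05 s, during which the arm holds its last target.

### The job

The square steel tube lies loose between the jaws of the clamping fixture: clamp it. With a fingertip, push a spoke of the star wheel round clockwise (seen from above) until the jaw has pushed the tube square against the backstop and holds it tight, then take the hand away. Work the jaw by the wheel alone: do not touch the tube, the jaw or the backstop, never pick the tube up, and leave the other things on the bench where they are.

Things in the scene. Friction and masses are not known exactly. Their poses are not given: they have to be found in the camera images.
- wheel (a joint): turn of the star wheel about its vertical shaft, rad: 0 at the start (jaw open), grows CLOCKWISE seen from above, end of travel 2.25. 1 rad moves the jaw 20 mm to the backstop. Stiff: 0.25 N m of friction (4.5 N at 55 mm from the shaft); it stays where it is left. Once the tube is squeezed between jaw and backstop it halts hard, after 0.9 to 1.8 rad.
- hub (a point): centre of the star wheel, at the spokes' height, 114 mm over the bench. Three level steel spokes (12 mm round, 120 degrees apart, no rim), each with a black ball at its end, on a hub 42 mm in diameter whose top is 13 mm higher than this point. Below it the square gear housing (70 mm wide, top at 76 mm) with a 44 mm collar to 84 mm; all else of fixture and tube is lower than 76 mm.
- spoke_end_1 (a point): centre of the black ball (24 mm diameter) at the end of one spoke, 80 mm from the shaft; turns with the wheel
- spoke_end_2 (a point): the same for the next spoke, 120 degrees anticlockwise (from above) of spoke 1
- spoke_end_3 (a point): the same for the third spoke, 240 degrees anticlockwise of spoke 1
- fixture: grey clamping fixture bolted to the bench: base plate 360 x 130 x 18 mm, origin on the bench 10 mm short of the plate's middle. Its x axis is the closing direction: star wheel at x = -90 mm, moving jaw next, then the tube, then the backstop. Two steel rails carry the tube, 30 mm over the bench.
- jaw: moving jaw, aluminium block 28 x 110 mm, from 32 to 66 mm over the bench, driven along the fixture's x axis by the wheel through a rack; its frame coincides with the fixture's when fully open and its pushing face lies in its frame's plane x = 0.
- backstop: fixed aluminium backstop block 34 x 120 mm, 36 mm high, standing on the rails (a different place each time). Its origin is at the foot of the middle of the face that looks to the jaw; its x axis is the closing direction.
- tube: loose length of square steel tube, 40 x 40 mm, 200 mm long along its y axis, about 0.7 kg, lying across the rails between jaw and backstop, not quite square to them; origin under its middle
- socket: bystander: wrench socket, plain steel cylinder 28 mm diameter, 38 mm tall, standing on the bench beside the fixture near the wheel; origin under its centre
- bolt: bystander: hexagon bolt standing on its head on the other side of the wheel, 49 mm tall, head 26 mm across; origin under its centre
- offcut: bystander: short offcut of 30 mm square steel tube, 70 mm long, lying on the bench; origin under its centre
- tape: bystander: yellow tape measure, 70 x 34 x 62 mm high, standing on the bench; origin under its centre
- try_square: bystander: steel try square lying flat, stock 100 mm, blade 150 mm, 16 mm high; origin under the middle of the stock
- marker: bystander: marker pen lying flat, 137 mm long, 18 mm thick; origin under its middle
- magnet: bystander: grey arrow-shaped welding magnet lying flat, 100 x 60 x 18 mm; origin under its middle
Not all that is in view belongs to the job. Leave any pink look-alike of the tube alone.

How it is judged:
On the way:
1. the wheel is being turned by the hand (value of joint wheel above 0.3 rad and contact force between the fingers and anything else above 0.5 N), for 0.1 s.
At the end, for the whole second after the job is handed in: the tube lies flat on the rails, square to the backstop within 0.03 rad and within 2.5 mm of its face, at rest, gripped between jaw and backstop with more than 3 N on each side, by the wheel's own friction (contact force between each of jaw, backstop and tube above 3 N and angle between the x axis of tube and the x axis of backstop, either way round below 0.03 rad and x of tube in the frame of backstop between -0.0225 and -0.017 m and height (world z) of tube below 0.034 m and angle between tube's own z axis and vertical below 0.05 rad and linear speed of tube below 0.01 m/s and velocity of joint wheel between -0.03 and 0.03 rad/s); the robot touches nothing.
It fails at once if the robot touches the tube (contact force between any of the fingers, the arm and tube above 0.5 N).
It fails at once if the robot touches the jaw (contact force between any of the fingers, the arm and jaw above 0.5 N).
It fails at once if the robot touches the backstop (contact force between any of the fingers, the arm and backstop above 0.5 N).
It fails at once if the tube is lifted off the rails (height (world z) of tube above 0.045 m).
It fails at once if a bystander is shifted by more than 20 mm (distance of any of socket, bolt, offcut, tape, try_square, marker, magnet from where it was at the start of the episode above 0.02 m).
It also fails if it takes over 45 s, if anything falls off the work surface, if the arm or the gripper's body presses on something with over 40 N, if the wrist force passes 120 N, or if a joint passes its speed limit or range.

## Working session

There is one attempt and no reset: what is moved stays moved. The work goes in short steps, Python scripts to look and compute and a tool call to move; the robot and the scene stay as the last step left them, time stands still between calls to the robot, and variables do not carry over. Pictures are saved under pics/ and viewed, and the job is handed in when it is done.

Besides the shell and the picture viewer there is one more tool, called after "Request:" as name(argument=value, ...), one argument or row to a line, values as JSON. move_arm: Moves the arm, as the interface text tells. Its arguments: {"type":"object","properties":{"series":{"type":"array"},"fingers":{"type":"number"},"grip_force":{"type":"number"}},"required":["series"]}

```bash
mkdir -p pics; python3 - <<'E'
from cell import readout,cams
import cv2,numpy as np
np.set_printoptions(precision=4,suppress=True)
for n in("scene","top"):
    im=cams.grab_frame(n); cv2.imwrite(f"pics/{n}0.png",im[:,:,::-1])
    m=cams.camera_model(n); print(n,m)
print(readout.read_state())
E
```

```text
scene {'K': array([[523.456 ,   0.    , 319.5247],
       [  0.    , 523.456 , 238.6374],
       [  0.    ,   0.    ,   1.    ]]), 'R': array([[-0.0161,  0.9999,  0.0062],
       [ 0.5354,  0.0138, -0.8445],
       [-0.8444, -0.0103, -0.5356]]), 't': array([-0.0238, -0.1514,  1.7067])}
top {'K': array([[436.207 ,   0.    , 316.626 ],
       [  0.    , 436.207 , 242.4229],
       [  0.    ,   0.    ,   1.    ]]), 'R': array([[-0.0266, -0.9995,  0.0176],
       [-0.9983,  0.0257, -0.0525],
       [ 0.052 , -0.0189, -0.9985]]), 't': array([0.0564, 0.473 , 1.1505])}
{'time_s': 0.1, 'qpos': array([-1.2523,  0.2912, -0.154 ,  1.1267, -0.    ,  1.4315]), 'joint_vel': array([-0.0007, -0.0028,  0.0007,  0.0001,  0.0002, -0.0014]), 'joint_torque': array([  0.0023, -53.7979,  33.1918,   0.0093,  -0.0002,   0.    ]), 'ee_pos': array([ 0.2319, -0.4706,  0.2308]), 'orientation': array([-3.0585, -0.7126,  0.0002]), 'force': array([0.2772, 0.5029, 0.5312]), 'torque': array([-0.0126, -0.0215,  0.0407]), 'finger_gap': 0.9977213432947132}
```

View pics/scene0.png

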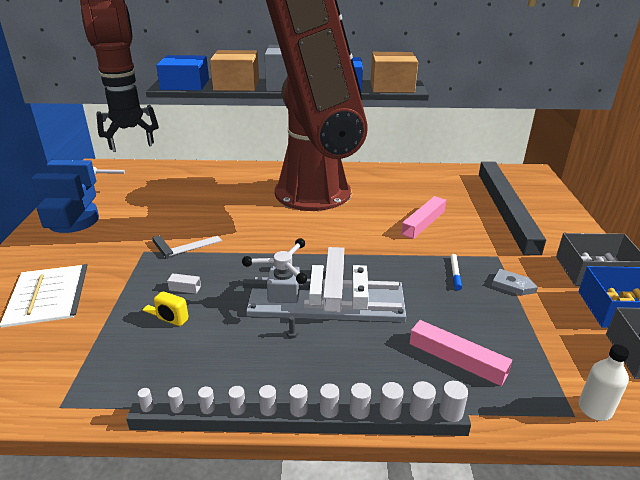

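View pics/top0.png

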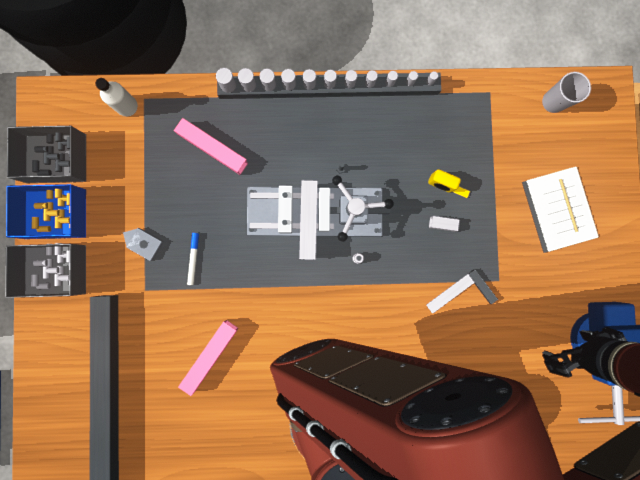

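The scene view shows the wheel with balls near (247,261), (300,243) and (302,280). In the top view they are near (389,204), (342,237) and (337,181). The bolt is at (345,168), the socket at (358,258), and the jaw closes toward image left (+y).

```bash
python3 - <<'E'
import cv2
a=cv2.imread("pics/scene0.png")[220:345,230:420];b=cv2.imread("pics/top0.png")[150:280,235:405]
cv2.imwrite("pics/zs.png",cv2.resize(a,None,fx=4,fy=4,interpolation=cv2.INTER_CUBIC))
cv2.imwrite("pics/zt.png",cv2.resize(b,None,fx=4,fy=4,interpolation=cv2.INTER_CUBIC))
E
```

```text
(no output)
```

View pics/zs.png

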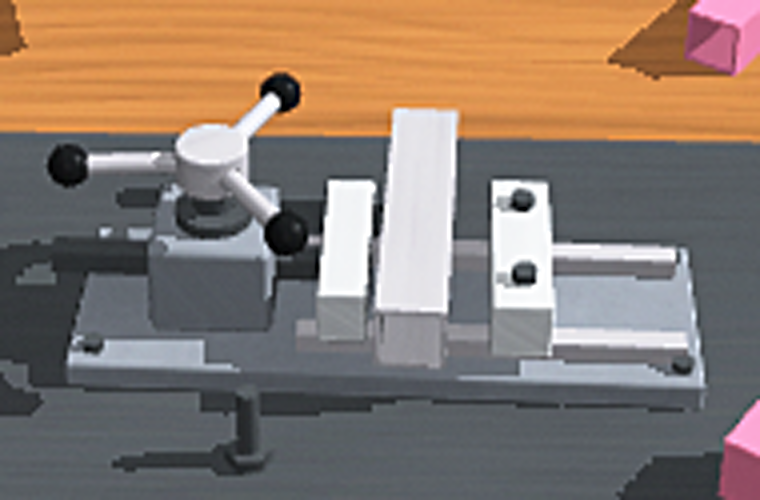

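View pics/zt.png

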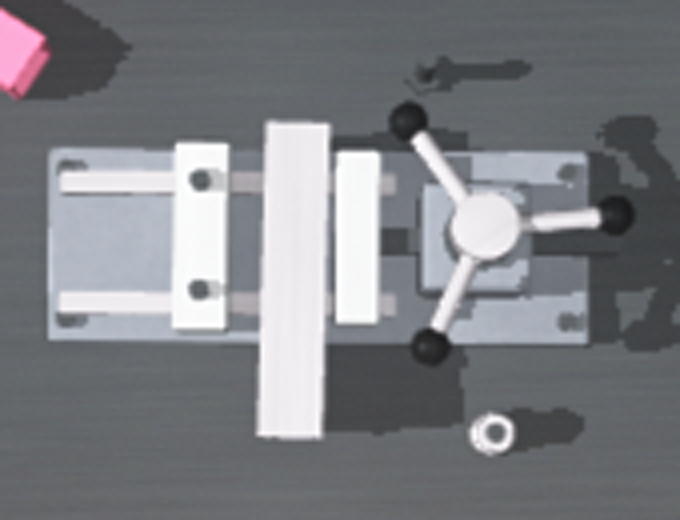

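```bash
cat > h.py <<'E'
import numpy as np,cv2
from cell import cams
np.set_printoptions(precision=4,suppress=True)
M={n:cams.camera_model(n) for n in("scene","top")}
P={n:m["K"]@np.c_[m["R"],m["t"]] for n,m in M.items()}
def tri(s,t):
    X=cv2.triangulatePoints(P["scene"],P["top"],np.array(s,float).reshape(2,1),np.array(t,float).reshape(2,1)).ravel();return X[:3]/X[3]
def onz(n,uv,z):
    m=M[n];d=m["R"].T@np.linalg.inv(m["K"])@np.array([uv[0],uv[1],1.]);c=-m["R"].T@m["t"];return c+d*(z-c[2])/d[2]
def proj(n,X):
    p=P[n]@np.append(X,1);return p[:2]/p[2]
E
python3 - <<'E'
from h import *
S=lambda u,v:(230+u/4-.375,220+v/4-.375)
T=lambda u,v:(235+u/4-.375,150+v/4-.375)
s=[S(68,165),S(281,92),S(286,231)];t=[T(615,216),T(431,348),T(408,122)]
b=[tri(x,y) for x,y in zip(s,t)]
for x,y in zip(b,"ABC"):print(y,x)
print([onz("top",y,.114) for y in t])
bt=np.array([onz("top",y,.114) for y in t]);hub=bt.mean(0);print("hub",hub)
for x in bt: print(np.hypot(*(x-hub)[:2]),np.degrees(np.arctan2(*(x-hub)[1::-1])))
for n,p,z in[("tubetop",[(266,122),(330,124),(323,437),(257,436)],.07),("jawtop",[(337,152),(379,152),(378,323),(335,323)],.066),("backtop",[(176,143),(229,143),(226,329),(173,328)],.066),("plate",[(50,149),(588,151),(588,345),(48,341)],.018)]:
    print(n,np.array([onz("top",T(*q),z) for q in p]))
print("socket",onz("top",T(491,433),.038),"bolt",tri(S(243,455),T(424,74)),onz("top",T(426,74),.049))
E
```

```text
A [ 0.5596 -0.1318  0.1143]
B [ 0.4815 -0.0163  0.1146]
C [ 0.6203 -0.0066  0.1156]
[array([ 0.5596, -0.1322,  0.114 ]), array([ 0.4816, -0.0171,  0.114 ]), array([ 0.6206, -0.0071,  0.114 ])]
hub [ 0.5539 -0.0521  0.114 ]
0.08030339036593846 -85.93111260111668
0.08042476049928853 154.15437216689415
0.08046796021859934 34.03682058262778
tubetop [[0.6313 0.0804 0.07  ]
 [0.6291 0.0397 0.07  ]
 [0.4298 0.0494 0.07  ]
 [0.4315 0.091  0.07  ]]
jawtop [[0.6117 0.0356 0.066 ]
 [0.6111 0.0087 0.066 ]
 [0.5014 0.0124 0.066 ]
 [0.5021 0.0398 0.066 ]]
backtop [[0.6199 0.1382 0.066 ]
 [0.6191 0.1044 0.066 ]
 [0.5    0.1092 0.066 ]
 [0.5015 0.1428 0.066 ]]
plate [[ 0.6268  0.2251  0.018 ]
 [ 0.617  -0.1337  0.018 ]
 [ 0.487  -0.1292  0.018 ]
 [ 0.4988  0.2288  0.018 ]]
socket [ 0.43   -0.0605  0.038 ] bolt [ 0.6745 -0.0277  0.0046] [ 0.6646 -0.0242  0.049 ]
```

Request:
move_arm(
  series=[
    {"tx": 2, "ty": -0.7},
    {"tx": 3.7, "ty": -1.3, "tz": 0.2},
    {"tx": 3.7, "ty": -1.3, "tz": 0.2},
    {"tx": 3.7, "ty": -1.3, "tz": 0.2},
    {"tx": 3.7, "ty": -1.3, "tz": 0.2},
    {"tx": 3.7, "ty": -1.3, "tz": 0.2},
    {"tx": 3.7, "ty": -1.3, "tz": 0.2},
    {"tx": 3.7, "ty": -1.3, "tz": 0.2},
  ],
  fingers=0,
)

```text
$.series[0]: bad value
```

Request:
move_arm(
  series=[
    {"tx": 3.7, "ty": -1.3, "tz": 0.2, "az": -8},
    {"az": -8},
    {"az": -8},
    {"az": -8},
    {"az": -8},
    {"az": -8},
    {"az": -8},
    {"az": -8},
  ],
)

```text
$.series[0]: bad value
```

Request:
move_arm(
  series=[
    {"az": -8},
    {"az": -8},
    {"az": -8},
    {"az": -8},
    {"az": -8},
    {"az": -8},
    {"az": -8},
    {"az": -8},
  ],
)

```text
$.series[0]: bad value
```

Request:
move_arm(
  series=[
    {"tx": 2, "ty": -0.7, "tz": 0, "ax": 0, "ay": 0, "az": 0},
    {"tx": 3.7, "ty": -1.3, "tz": 0.2, "ax": 0, "ay": 0, "az": 0},
    {"tx": 3.7, "ty": -1.3, "tz": 0.2, "ax": 0, "ay": 0, "az": 0},
    {"tx": 3.7, "ty": -1.3, "tz": 0.2, "ax": 0, "ay": 0, "az": 0},
    {"tx": 3.7, "ty": -1.3, "tz": 0.2, "ax": 0, "ay": 0, "az": 0},
    {"tx": 3.7, "ty": -1.3, "tz": 0.2, "ax": 0, "ay": 0, "az": 0},
    {"tx": 3.7, "ty": -1.3, "tz": 0.2, "ax": 0, "ay": 0, "az": 0},
    {"tx": 3.7, "ty": -1.3, "tz": 0.2, "ax": 0, "ay": 0, "az": 0},
  ],
  fingers=0,
)

```text
time_s: 0.9
ee_pos: [0.4398, -0.2583, 0.217]
orientation: [-3.059, -0.713, 0.0]
force: [0.1, -0.3, 0.4]
finger_gap: -0.0
```

Request:
move_arm(
  series=[
    {"tx": 0, "ty": 0, "tz": 0, "ax": 0, "ay": 0, "az": -8},
    {"tx": 0, "ty": 0, "tz": 0, "ax": 0, "ay": 0, "az": -8},
    {"tx": 0, "ty": 0, "tz": 0, "ax": 0, "ay": 0, "az": -8},
    {"tx": 0, "ty": 0, "tz": 0, "ax": 0, "ay": 0, "az": -8},
    {"tx": 0, "ty": 0, "tz": 0, "ax": 0, "ay": 0, "az": -8},
    {"tx": 0, "ty": 0, "tz": 0, "ax": 0, "ay": 0, "az": -8},
    {"tx": 0, "ty": 0, "tz": 0, "ax": 0, "ay": 0, "az": -8},
    {"tx": 0, "ty": 0, "tz": 0, "ax": 0, "ay": 0, "az": -8},
  ],
)

```text
time_s: 1.7
ee_pos: [0.4388, -0.2595, 0.217]
orientation: [-2.21, -2.232, 0.0]
force: [-0.7, -0.4, -0.7]
finger_gap: -0.003
```

Request:
move_arm(
  series=[
    {"tx": 0, "ty": 0, "tz": 0, "ax": 0, "ay": 0, "az": -8},
    {"tx": 0, "ty": 0, "tz": 0, "ax": 0, "ay": 0, "az": -8},
    {"tx": 0, "ty": 0, "tz": 0, "ax": 0, "ay": 0, "az": -8},
    {"tx": 0, "ty": 0, "tz": 0, "ax": 0, "ay": 0, "az": -8},
    {"tx": 0, "ty": 0, "tz": 0, "ax": 0, "ay": 0, "az": -8},
    {"tx": 0, "ty": 0, "tz": 0, "ax": 0, "ay": 0, "az": -8},
    {"tx": 0, "ty": 0, "tz": 0, "ax": 0, "ay": 0, "az": -8},
    {"tx": 0, "ty": 0, "tz": 0, "ax": 0, "ay": 0, "az": -8},
  ],
)

```text
time_s: 2.5
ee_pos: [0.4388, -0.2595, 0.217]
orientation: [-0.692, -3.064, -0.001]
force: [-0.6, 0.8, 0.7]
finger_gap: -0.0
```

```bash
cat >> h.py <<'E'
from cell import readout
from scipy.spatial.transform import Rotation as Ro
hub=np.array([.5539,-.0521,.114]);
def st(target=None,heading=None):
    s=readout.read_state();R=Ro.from_rotvec(s["orientation"]).as_matrix()
    print("t",s["time_s"],"ee",s["ee_pos"],"head",np.degrees(np.arctan2(R[1,0],R[0,0])),"z",R[:,2],"F",s["force"],"gap",s["finger_gap"],"q",s["qpos"])
    d=(s["ee_pos"]-hub);print("r along -y tool",R.T@d*1000)
    if target is not None: print("tool cm",R.T@(np.array(target)-s["ee_pos"])*100)
    return s,R
E
python3 -c "
from h import *
st([.5922,-.0975,.2])"
```

```text
t 2.5 ee [ 0.4388 -0.2595  0.217 ] head 154.5617985932001 z [-0.0006  0.0005 -1.    ] F [-0.6281  0.7572  0.6844] gap -0.0002027325618822601 q [-0.6776  0.2713 -0.2188  1.0815  0.     -0.2336]
r along -y tool [  14.9372 -236.7403 -103.0077]
tool cm [-6.8959 21.221   1.6961]
```

Request:
move_arm(
  series=[
    {"tx": -0.6, "ty": 1.7, "tz": 0.2, "ax": 0, "ay": 0, "az": 0},
    {"tx": -1.1, "ty": 3.3, "tz": 0.2, "ax": 0, "ay": 0, "az": 0},
    {"tx": -1.1, "ty": 3.3, "tz": 0.3, "ax": 0, "ay": 0, "az": 0},
    {"tx": -1.1, "ty": 3.3, "tz": 0.3, "ax": 0, "ay": 0, "az": 0},
    {"tx": -1.1, "ty": 3.3, "tz": 0.3, "ax": 0, "ay": 0, "az": 0},
    {"tx": -1.1, "ty": 3.3, "tz": 0.3, "ax": 0, "ay": 0, "az": 0},
    {"tx": -0.8, "ty": 3.0, "tz": 0.1, "ax": 0, "ay": 0, "az": 0},
    {"tx": 0, "ty": 0, "tz": 0, "ax": 0, "ay": 0, "az": -8},
  ],
)

```text
time_s: 3.3
ee_pos: [0.5949, -0.0958, 0.1993]
orientation: [-0.48, -3.104, -0.002]
force: [0.3, -0.7, -0.6]
finger_gap: -0.003
```

Request:
move_arm(
  series=[
    {"tx": 0, "ty": 0, "tz": 0, "ax": 0, "ay": 0, "az": -8},
    {"tx": 0, "ty": 0, "tz": 0, "ax": 0, "ay": 0, "az": -8},
    {"tx": 0, "ty": 0, "tz": 0, "ax": 0, "ay": 0, "az": -5.5},
    {"tx": 0, "ty": 0, "tz": 0, "ax": 0, "ay": 0, "az": 0},
    {"tx": 0, "ty": 0, "tz": 0, "ax": 0, "ay": 0, "az": 0},
  ],
)

```text
time_s: 3.8
ee_pos: [0.5932, -0.0988, 0.2001]
orientation: [0.098, -3.14, -0.0]
force: [1.0, 0.2, -0.7]
finger_gap: -0.002
```

```bash
python3 -c "
from h import *
st([.5922,-.0975,.096])
cv2.imwrite('pics/s1.png',cv2.resize(cams.grab_frame('scene')[180:360,180:420,::-1],None,fx=3,fy=3))"
```

```text
t 3.8 ee [ 0.5932 -0.0988  0.2001] head -176.44107266548875 z [-0.0004  0.0002 -1.    ] F [ 1.0247  0.1579 -0.745 ] gap -0.0017221904675251685 q [-0.2865  0.454   0.0073  1.1245  0.     -0.3487]
r along -y tool [-36.2552 -48.9865 -86.0838]
tool cm [ 0.084   0.1293 10.4059]
```

View pics/s1.png

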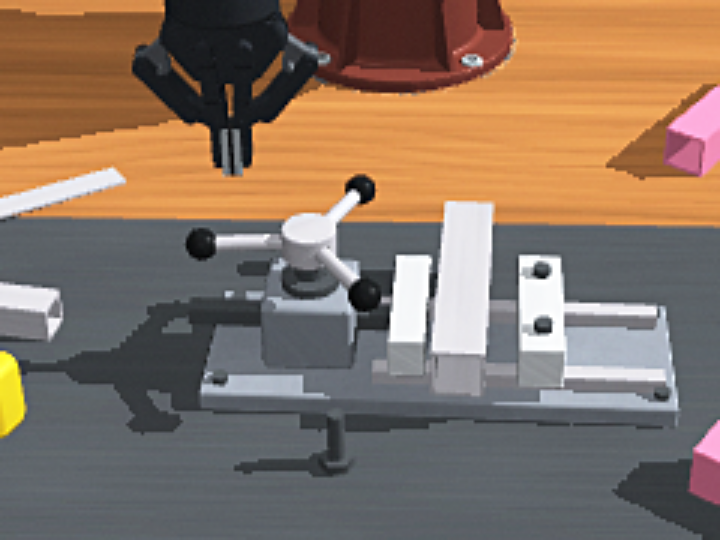

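The gripper hangs shut at (230,165) in the crop, clear of the wheel. I'll descend behind the spoke at (200,243).

Request:
move_arm(
  series=[
    {"tx": 0, "ty": 0.1, "tz": 1, "ax": 0, "ay": 0, "az": 0},
    {"tx": 0, "ty": 0, "tz": 2, "ax": 0, "ay": 0, "az": 0},
    {"tx": 0, "ty": 0, "tz": 2, "ax": 0, "ay": 0, "az": 0},
    {"tx": 0, "ty": 0, "tz": 2, "ax": 0, "ay": 0, "az": 0},
    {"tx": 0, "ty": 0, "tz": 2, "ax": 0, "ay": 0, "az": 0},
    {"tx": 0, "ty": 0, "tz": 1, "ax": 0, "ay": 0, "az": 0},
    {"tx": 0, "ty": 0, "tz": 0, "ax": 0, "ay": 0, "az": 0},
  ],
)

```text
time_s: 4.55
ee_pos: [0.592, -0.0974, 0.0986]
orientation: [0.101, -3.137, -0.002]
force: [0.1, 0.4, -0.2]
finger_gap: 0.001
```

Request:
move_arm(
  series=[
    {"tx": 0.5, "ty": 0, "tz": 0, "ax": 0, "ay": 0, "az": 0},
    {"tx": 0.5, "ty": 0, "tz": 0, "ax": 0, "ay": 0, "az": 0},
    {"tx": 0.3, "ty": 0, "tz": 0, "ax": 0, "ay": 0, "az": 0},
    {"tx": 0.3, "ty": 0, "tz": 0, "ax": 0, "ay": 0, "az": 0},
    {"tx": 0.2, "ty": 0, "tz": 0, "ax": 0, "ay": 0, "az": 0},
  ],
)

```text
time_s: 5.05
ee_pos: [0.5755, -0.0991, 0.1008]
orientation: [-0.102, 3.139, -0.0]
force: [5.0, 1.4, -1.0]
finger_gap: -0.003
```

```bash
python3 -c "
from h import *
st()
cv2.imwrite('pics/s2.png',cv2.resize(cams.grab_frame('scene')[180:360,180:420,::-1],None,fx=3,fy=3))"
```

```text
t 5.05 ee [ 0.5755 -0.0991  0.1008] head -176.2770346640696 z [ 0.0013 -0.0002 -1.    ] F [ 5.0079  1.3908 -1.0487] gap -0.0029081580208112764 q [-0.2958  0.5001 -0.1952  0.8742  0.0002 -0.3608]
r along -y tool [-18.4927 -48.2984  13.192 ]
```

View pics/s2.png

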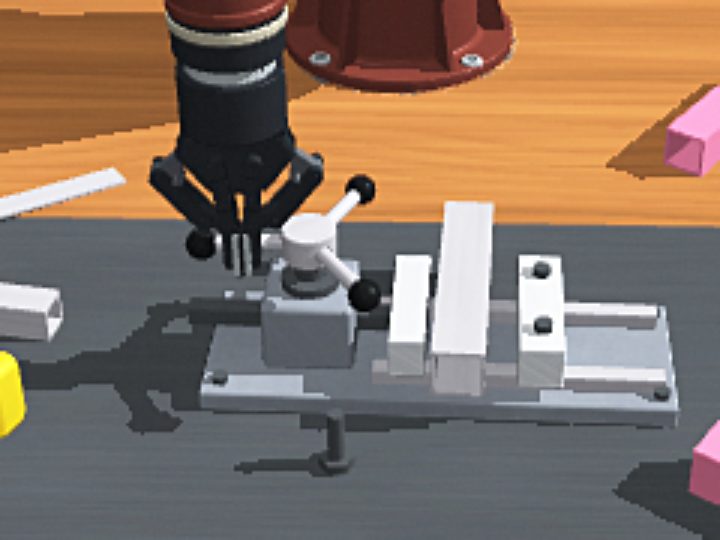

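The fingers rest against the spoke left of the hub, at (240,260) in the crop, with 5 N of contact. Next I'll push along the arc.

Request:
move_arm(
  series=[
    {"tx": 0.42, "ty": -0.14, "tz": 0, "ax": 0, "ay": 0, "az": 5},
    {"tx": 0.42, "ty": -0.14, "tz": 0, "ax": 0, "ay": 0, "az": 5},
    {"tx": 0.42, "ty": -0.14, "tz": 0, "ax": 0, "ay": 0, "az": 5},
    {"tx": 0.42, "ty": -0.14, "tz": 0, "ax": 0, "ay": 0, "az": 5},
  ],
)

```text
time_s: 5.5
ee_pos: [0.5599, -0.1035, 0.1009]
orientation: [0.449, 3.106, 0.001]
force: [6.3, 2.1, -1.2]
finger_gap: -0.003
```

```bash
python3 -c "
from h import *
st()"
```

```text
t 5.5 ee [ 0.5599 -0.1035  0.1009] head 163.5350508991782 z [ 0.0035  0.     -1.    ] F [ 6.2717  2.0872 -1.1874] gap -0.00294494024179225 q [-0.3119  0.4738 -0.2403  0.8534  0.0011 -0.0245]
r along -y tool [-20.2506 -47.6498  13.1227]
```

Request:
move_arm(
  series=[
    {"tx": 0.42, "ty": -0.14, "tz": 0, "ax": 0, "ay": 0, "az": 5},
    {"tx": 0.42, "ty": -0.14, "tz": 0, "ax": 0, "ay": 0, "az": 5},
    {"tx": 0.42, "ty": -0.14, "tz": 0, "ax": 0, "ay": 0, "az": 5},
    {"tx": 0.42, "ty": -0.14, "tz": 0, "ax": 0, "ay": 0, "az": 5},
  ],
)

```text
time_s: 5.9
ee_pos: [0.5426, -0.1023, 0.1009]
orientation: [0.982, 2.98, 0.001]
force: [6.8, -1.1, -1.7]
finger_gap: 0.002
```

```bash
python3 -c "
from h import *
st()
cv2.imwrite('pics/s3.png',cv2.resize(cams.grab_frame('scene')[180:360,180:420,::-1],None,fx=3,fy=3))"
```

```text
t 5.9 ee [ 0.5426 -0.1023  0.1009] head 143.52331006106874 z [ 0.0039 -0.0008 -1.    ] F [ 6.797  -1.0772 -1.6552] gap 0.0017542831768799668 q [-0.319   0.4444 -0.2897  0.8327  0.0004  0.3176]
r along -y tool [-20.6792 -47.1094  13.0473]
```

View pics/s3.png

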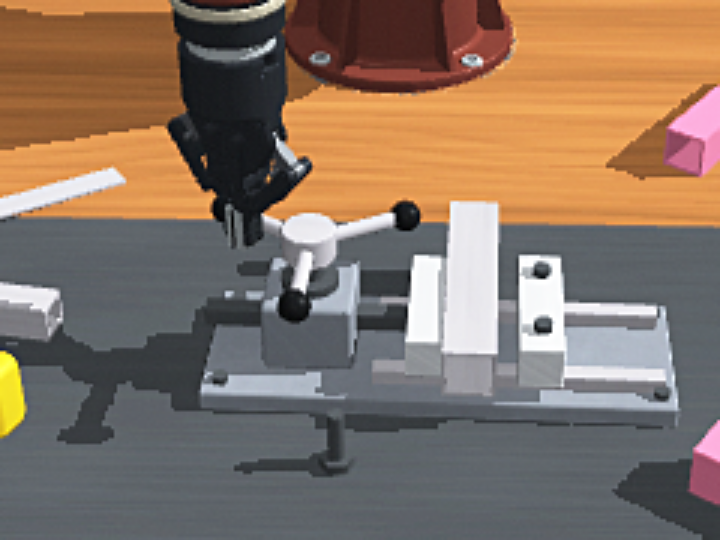

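The wheel has turned about 0.65 rad: the ball at (405,215) has come round and the jaw at (425,315) now meets the tube. Continuing.

Request:
move_arm(
  series=[
    {"tx": 0.44, "ty": -0.14, "tz": 0, "ax": 0, "ay": 0, "az": 5},
    {"tx": 0.44, "ty": -0.14, "tz": 0, "ax": 0, "ay": 0, "az": 5},
    {"tx": 0.44, "ty": -0.14, "tz": 0, "ax": 0, "ay": 0, "az": 5},
    {"tx": 0.44, "ty": -0.14, "tz": 0, "ax": 0, "ay": 0, "az": 5},
  ],
)

```text
time_s: 6.35
ee_pos: [0.5258, -0.0946, 0.1009]
orientation: [1.483, 2.765, -0.0]
force: [5.2, -2.9, -1.2]
finger_gap: -0.004
```

Request:
move_arm(
  series=[
    {"tx": 0.44, "ty": -0.14, "tz": 0, "ax": 0, "ay": 0, "az": 5},
    {"tx": 0.44, "ty": -0.14, "tz": 0, "ax": 0, "ay": 0, "az": 5},
  ],
)

```text
time_s: 6.55
ee_pos: [0.5187, -0.0887, 0.1009]
orientation: [1.719, 2.625, -0.0]
force: [4.7, -3.2, -1.3]
finger_gap: 0.003
```

```bash
python3 -c "
from h import *
st()
cv2.imwrite('pics/s4.png',cv2.resize(cams.grab_frame('scene')[180:360,180:420,::-1],None,fx=3,fy=3))"
```

```text
t 6.55 ee [ 0.5187 -0.0887  0.1009] head 113.57472920397691 z [ 0.0029 -0.0022 -1.    ] F [ 4.7201 -3.1958 -1.3021] gap 0.002716956100329845 q [-0.3077  0.4019 -0.3598  0.8057 -0.0012  0.8517]
r along -y tool [-19.463  -46.9433  13.0554]
```

View pics/s4.png

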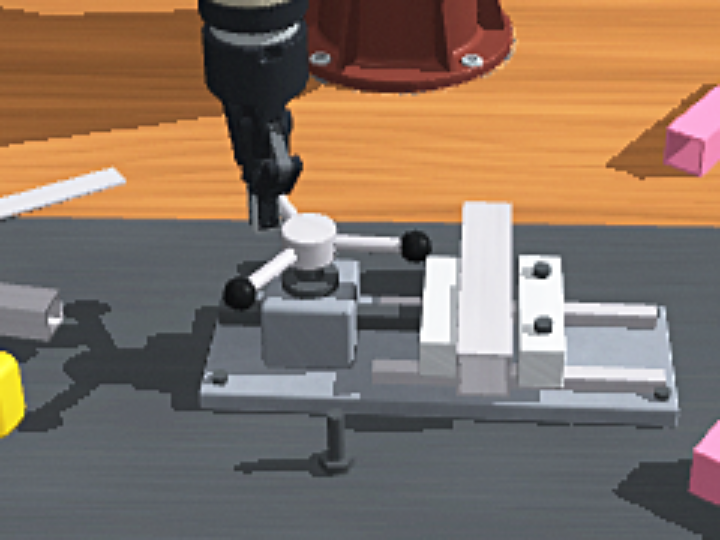

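Only a narrow gap remains between tube and backstop near (515,310), so I'll slow down.

Request:
move_arm(
  series=[
    {"tx": 0.25, "ty": -0.08, "tz": 0, "ax": 0, "ay": 0, "az": 3},
    {"tx": 0.25, "ty": -0.08, "tz": 0, "ax": 0, "ay": 0, "az": 3},
    {"tx": 0.25, "ty": -0.08, "tz": 0, "ax": 0, "ay": 0, "az": 3},
  ],
)

```text
time_s: 6.9
ee_pos: [0.5134, -0.0826, 0.1008]
orientation: [1.917, 2.486, -0.001]
force: [2.5, -5.6, -0.6]
finger_gap: -0.001
```

Request:
move_arm(
  series=[
    {"tx": 0.17, "ty": -0.06, "tz": 0, "ax": 0, "ay": 0, "az": 2},
    {"tx": 0.17, "ty": -0.06, "tz": 0, "ax": 0, "ay": 0, "az": 2},
  ],
)

```text
time_s: 7.1
ee_pos: [0.5113, -0.0796, 0.1008]
orientation: [2.001, 2.418, -0.001]
force: [2.0, -5.1, 1.0]
finger_gap: -0.003
```

```bash
python3 -c "
from h import *
st()
cv2.imwrite('pics/t5.png',cv2.resize(cams.grab_frame('top')[140:280,235:405,::-1],None,fx=4,fy=4))"
```

```text
t 7.1 ee [ 0.5113 -0.0796  0.1008] head 100.77193933818488 z [ 0.0017 -0.0023 -1.    ] F [ 2.0093 -5.0534  1.0066] gap -0.0026186005374283063 q [-0.2947  0.3883 -0.382   0.7982 -0.0017  1.0881]
r along -y tool [-19.0422 -46.961   13.1594]
```

View pics/t5.png

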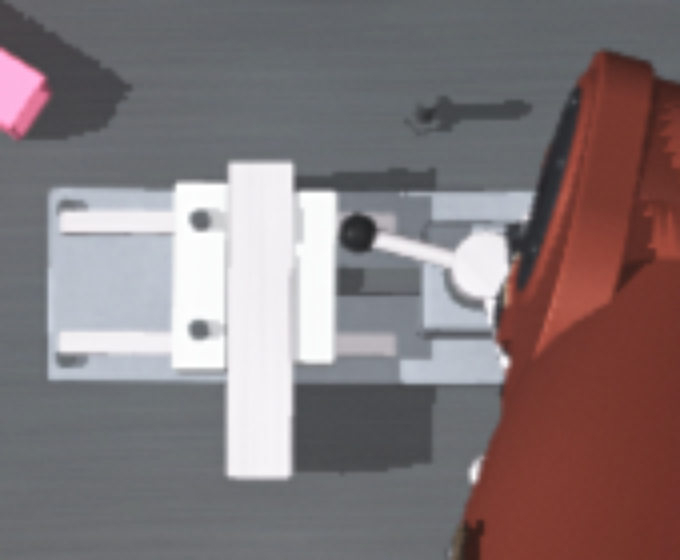

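The tube edge at x≈228 in the crop has nearly reached the backstop face, and the force is still only friction at about 5.5 N. I'll continue in small steps until it halts.

Request:
move_arm(
  series=[
    {"tx": 0.17, "ty": -0.06, "tz": 0, "ax": 0, "ay": 0, "az": 2},
    {"tx": 0.17, "ty": -0.06, "tz": 0, "ax": 0, "ay": 0, "az": 2},
  ],
)

```text
time_s: 7.35
ee_pos: [0.5097, -0.077, 0.1009]
orientation: [2.084, 2.346, -0.002]
force: [2.8, -13.1, -0.6]
finger_gap: 0.003
```

Request:
move_arm(
  series=[
    {"tx": 0.1, "ty": 0, "tz": 0, "ax": 0, "ay": 0, "az": 0},
    {"tx": 0.1, "ty": 0, "tz": 0, "ax": 0, "ay": 0, "az": 0},
  ],
)

```text
time_s: 7.55
ee_pos: [0.5098, -0.0769, 0.101]
orientation: [2.082, 2.344, -0.006]
force: [2.9, -19.0, -2.6]
finger_gap: 0.003
```

```bash
python3 -c "
from h import *
st()"
```

```text
t 7.55 ee [ 0.5098 -0.0769  0.101 ] head 96.78139941711336 z [ 0.002  -0.0073 -1.    ] F [  2.9393 -19.0074  -2.5863] gap 0.0028747893938543944 q [-0.2875  0.384  -0.3884  0.7944 -0.0064  1.1649]
r along -y tool [-19.2951 -46.7679  13.1084]
```

It has halted hard. A little more squeeze, then I'll back off.

Request:
move_arm(
  series=[
    {"tx": 0.15, "ty": 0, "tz": 0, "ax": 0, "ay": 0, "az": 0},
    {"tx": 0.15, "ty": 0, "tz": 0, "ax": 0, "ay": 0, "az": 0},
    {"tx": 0, "ty": 0, "tz": 0, "ax": 0, "ay": 0, "az": 0},
  ],
)

```text
time_s: 7.85
ee_pos: [0.5097, -0.0766, 0.1011]
orientation: [2.081, 2.34, -0.013]
force: [2.2, -28.8, -4.8]
finger_gap: -0.002
```

```bash
python3 -c "
from h import *
st()
cv2.imwrite('pics/s6.png',cv2.resize(cams.grab_frame('scene')[180:360,180:420,::-1],None,fx=3,fy=3))"
```

```text
t 7.85 ee [ 0.5097 -0.0766  0.1011] head 96.69004411619665 z [ 0.0021 -0.0125 -0.9999] F [  2.1919 -28.7714  -4.8295] gap -0.0016202037071275123 q [-0.2837  0.383  -0.3898  0.7925 -0.0114  1.1703]
r along -y tool [-18.9792 -46.7627  13.1325]
```

View pics/s6.png

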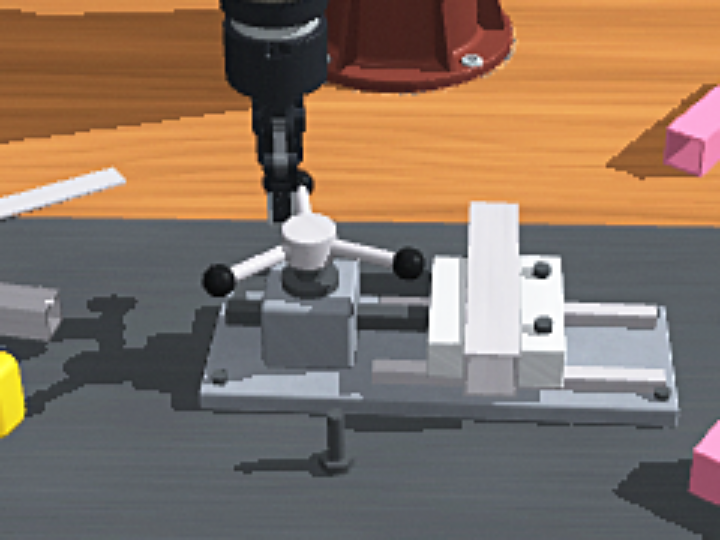

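The tube is seated against the backstop at x≈520 with the jaw tight behind it, and the push is 29 N. Backing off and lifting clear.

Request:
move_arm(
  series=[
    {"tx": -0.3, "ty": 0, "tz": 0, "ax": 0, "ay": 0, "az": 0},
    {"tx": -0.4, "ty": 0, "tz": 0, "ax": 0, "ay": 0, "az": 0},
    {"tx": -0.6, "ty": 0, "tz": 0, "ax": 0, "ay": 0, "az": 0},
    {"tx": -0.8, "ty": 0, "tz": 0, "ax": 0, "ay": 0, "az": 0},
    {"tx": -0.3, "ty": 0, "tz": 0, "ax": 0, "ay": 0, "az": 0},
    {"tx": 0, "ty": 0, "tz": -1, "ax": 0, "ay": 0, "az": 0},
    {"tx": 0, "ty": 0, "tz": -3, "ax": 0, "ay": 0, "az": 0},
    {"tx": 0, "ty": 0, "tz": -3, "ax": 0, "ay": 0, "az": 0},
  ],
)

```text
time_s: 8.7
ee_pos: [0.5102, -0.0938, 0.1714]
orientation: [-2.086, -2.347, 0.001]
force: [-0.2, -0.1, 0.2]
finger_gap: 0.004
```

Request:
move_arm(
  series=[
    {"tx": 0, "ty": 0, "tz": -4, "ax": 0, "ay": 0, "az": 0},
    {"tx": -3, "ty": 0, "tz": -2, "ax": 0, "ay": 0, "az": 0},
    {"tx": -3.5, "ty": -1, "tz": 0, "ax": 0, "ay": 0, "az": 0},
    {"tx": -3.5, "ty": -1, "tz": 0, "ax": 0, "ay": 0, "az": 0},
    {"tx": -3.5, "ty": -1, "tz": 0, "ax": 0, "ay": 0, "az": 0},
    {"tx": -3.5, "ty": -1, "tz": 0, "ax": 0, "ay": 0, "az": 0},
    {"tx": -2, "ty": -1, "tz": 0, "ax": 0, "ay": 0, "az": 0},
    {"tx": 0, "ty": 0, "tz": 0, "ax": 0, "ay": 0, "az": 0},
  ],
)

```text
time_s: 9.5
ee_pos: [0.4826, -0.291, 0.2308]
orientation: [2.09, 2.345, -0.001]
force: [-0.1, 0.8, 0.8]
finger_gap: -0.002
```

```bash
python3 -c "
from h import *
st()
cv2.imwrite('pics/t7.png',cv2.resize(cams.grab_frame('top')[140:280,235:405,::-1],None,fx=4,fy=4,interpolation=cv2.INTER_CUBIC))
cv2.imwrite('pics/s7.png',cams.grab_frame('scene')[:,:,::-1])"
```

```text
t 9.5 ee [ 0.4826 -0.291   0.2308] head 96.57510929648832 z [-0.     -0.0006 -1.    ] F [-0.0941  0.7697  0.8035] gap -0.0018732256702367707 q [-0.672   0.3643 -0.0491  1.157  -0.0005  0.784 ]
r along -y tool [-229.2173  -98.2037 -116.614 ]
```

View pics/t7.png

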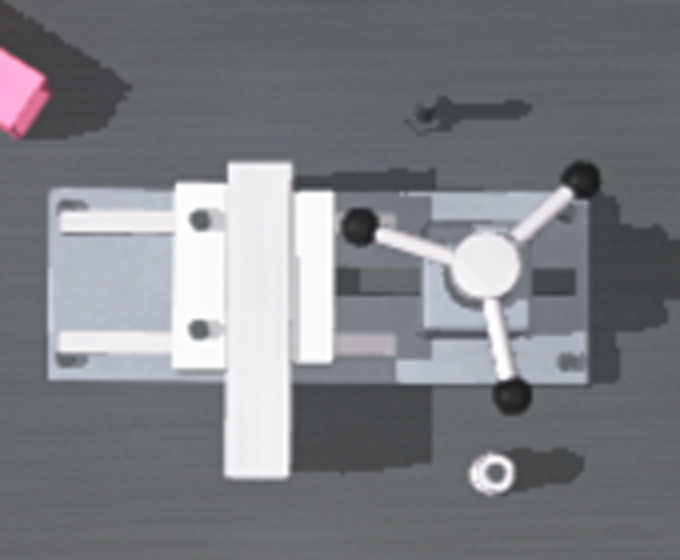

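View pics/s7.png

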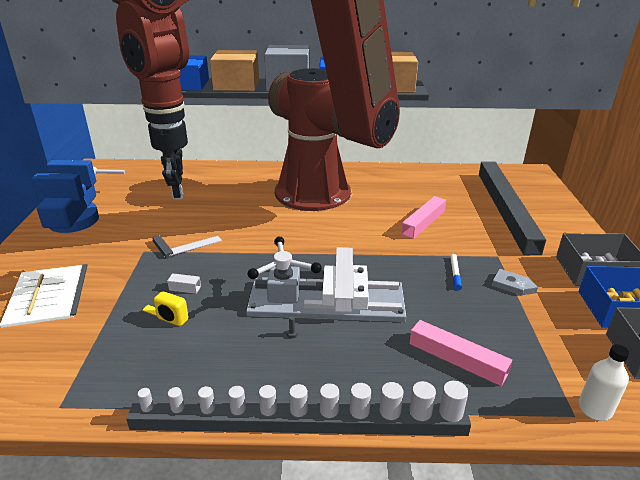

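The top view shows the tube at x≈225–293 in the crop, between backstop and jaw with no visible gap. The hand is clear and the bystanders sit where they were. One numeric check before hand-in.

```bash
python3 - <<'E'
from h import *
T=lambda u,v:(235+u/4-.375,140+v/4-.375)
bt=np.array([onz("top",T(*p),.114) for p in[(582,180),(512,397),(360,227)]])
h=bt.mean(0);print(h)
a=[np.degrees(np.arctan2(*(x-h)[1::-1])) for x in bt];print(a)
tu=np.array([onz("top",T(*q),.07) for q in [(228,162),(293,163),(290,478),(224,477)]])
bs=np.array([onz("top",T(*q),.066) for q in [(176,183),(173,368)]])
ang=lambda d:np.degrees(np.arctan2(d[1],-d[0]))
print("tube ang",ang(tu[3]-tu[0]),ang(tu[2]-tu[1]),"backstop",ang(bs[1]-bs[0]),tu)
a=cams.grab_frame("top");b=cv2.imread("pics/top0.png")[:,:,::-1]
d=cv2.absdiff(a,b).max(2)>40
for n,(u,v) in dict(socket=(358,258),bolt=(342,168),offcut=(444,223),tape=(449,184),sq=(465,290),marker=(194,258),magnet=(143,243)).items():print(n,d[v-12:v+12,u-12:u+12].sum())
E
```

```text
[ 0.5544 -0.0521  0.114 ]
[np.float64(-49.402442888517285), np.float64(-169.92308743334965), np.float64(70.41950600179048)]
tube ang 2.074347980962807 2.006498961311711 backstop 2.1846195492302596 [[0.6319 0.1046 0.07  ]
 [0.6303 0.0632 0.07  ]
 [0.4297 0.0703 0.07  ]
 [0.4315 0.1119 0.07  ]]
socket 0
bolt 32
offcut 0
tape 0
sq 0
marker 0
magnet 0
```

```bash
python3 -c "
from cell import order
print(order.sign_off())"
```

```text
the job is handed in; nothing more can be done
None
```

I clamped the tube and handed the job in after about 9.6 s. With the shut fingers I pushed one spoke clockwise through about 84° (1.46 rad). The wheel halted hard there, and I squeezed to about 29 N before backing off, lifting clear and moving the hand away.

- **Tube:** in the top view it is within about 0.2° of square to the backstop, with no visible gap on either side. I had no direct reading of the grip force. That it is gripped rests on the hard stop under 29 N.
- **Wheel:** after release it still stood at 1.46 rad, as far as the picture can tell.
- **Hand:** it ended clear of everything, with force readings near zero. All contact was on the spoke, as far as the force readings and pictures showed.
- **Bystanders:** six of the seven showed no change between the first and last top views. The area around the bolt did change by a few pixels. The bolt itself sits at the same spot, and I put the change down to the moved shadow and spoke ball, but did not check it further.

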